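# Seat a relay module in a sloping test jig and bring the contact head to its line

### The arm

A 6-joint arm with a two-finger parallel gripper is mounted at the origin on the work surface. World frame = base frame: x ahead of the robot, y to its left, z up, the work surface at z = 0. Lengths are in m, angles in rad, forces in N, time in s.
With the tool pointing down it reaches from about 0.35 to 0.875 m from the base axis. Payload 4.2 kg.
Tool frame: the origin (TCP) lies on the centre line of the jaws, within the pads' length; the fingertips stand env.nose_length ahead of it and the grasp point (between the pads) is the TCP (env.nose_length is the distance from the TCP to the fingertips, in m); z points along the fingers, y is the line along which they close (so a half turn about z gives the same grasp; the last joint's range is limited). The gripper opens to 87 mm and grips with 3 to 60 N. Pads are 19 mm wide; open, the fingers measure 117 mm over their backs; the gripper's body (75 mm by 190 mm) begins 51 mm behind the grasp point.
Start: joints at [1.542, 0.385, 0.008, 0, -1.194, -0.259], TCP at [0.177, 0.599, 0.242] pointing down, gripper open.
Joint ranges: [-3.14, 3.14], [-1.21, 2.06], [-1.07, 1.41], [-3.16, 2.05], [-2.99, -0.16], [-3.1, 3.1]. Speed limits (rad/s): [2.79, 2.79, 3.14, 3.14, 3.14, 3.14].

### API

Orientations are given as a unit quaternion [w, x, y, z].
In Python, from plant import sense, eyes, env gives the robot as it stands.
- The arm moves only by the tool arm_command, never from a script. Its argument "rows" is a list of rows, each a list of 6 numbers: the shift along the tool's x, y, z in m, then the turn, a rotation vector about the tool's x, y, z in rad. A call has 1 to 20 rows; each row shifts and turns the commanded pose from where the row before left it, along the tool's axes as they then stand; what a row does not reach is not made up. A row lasts 1/8 s, in which the tool goes at most 62.5 mm and 10.7 degrees, less where a joint would pass 70% of its speed; a pose out of reach is approached as far as the arm can. A call is refused whole if a number of a shift passes 0.0625 or a number of a turn 0.188, either way. A call with a gripper value outside its range is refused whole. "fingers" is the finger opening in m, from 0 to 0.087, set as the call begins (left out, the last holds). The fingers move at their own pace and stop on an object; "grip_force" is the grip in N (left out, the last holds). Time passes only in rows, so rows that do not move let the fingers close. It gives the time, the measured TCP pose, the force, the opening and the grip force at its end, in the units of the state.
- sense(): the state, without advancing time (a new reading comes with each control period).
- eyes.capture(name): name is "scene" or "top"; returns a dict with "color" (400x640x3 uint8, red, green, blue), "vfov" (degrees; the focal length in pixels is half the picture's height over the tangent of half this angle, whatever the lens; pixels are square), "cx", "cy" (the principal point, pixels), "rvec" (rotation vector, rad) and "tvec" (3), from world to camera coordinates, as OpenCV has them. Camera axes: x right, y down, z forward; pixel columns grow to the right and rows downward; lengths in m; the calibration is good to about 2 mm. A picture is of the moment at which its call begins. There is no depth.
- env.finish_job(): hands the job in; it is judged then, once.
The state is a dict: "time_s": time; "joint_pos": joint angles; "joint_vel": joint speeds; "tau": joint torques, N m; "eef_pos": TCP position; "ee_rot": TCP orientation; "contact_force": force on the tool from outside, world axes, zero at the start; "moment": the same for the moment, N m; "opening": opening from 0.0 (shut) to 1.0 (fully open); "gripper_force": force on a finger pad.
Only numpy, scipy, OpenCV 4.12 (cv2) and the standard library are available. Lean on these libraries where they do the work, as an engineer would, in place of code of your own. Each camera call takes 0.05 s, during which the arm holds its last target. There are 200 camera calls.

### The job

Lower the green relay module into the pocket of the blue sloping test jig, brass strip on the uphill side, so that it lies fully home, flat and square, and let go of it; do not drop it in. Then push the yellow contact head across above the strip until its leading edge meets the white scribed line (there is no stop at the line), and take the hand away. Leave the multimeter, the roll of tape and the steel bottle where they are.

Things in the scene. Friction and masses are not known exactly. Their poses are not given: they have to be found in the camera images.
- module: Loose relay module, 84 to 168 g: green flat plate 50 (x) x 70 (y) x 10 (z) mm; centred on it a black relay 26 (x) x 30 (y) mm rising from z = 10 to 42 mm, the part to grip; a brass strip along the +x long edge. Origin: centre of the underside, z up. Starts flat on the table, its +x pointing towards the robot, turned up to 0.7 rad either way.
- strip (a point): Middle of the brass strip on the module: 20.5 mm in +x of the module's origin, 10 mm above its underside.
- nest: Blue sloping plate of the fixed jig. Origin: centre of the pocket floor, 47 mm above the table. z: outward normal, leaning 28 deg from vertical, away from the robot; x uphill, towards the robot; y level, to the robot's right. Jig turned up to 0.25 rad. Pocket 52.4 (x) x 72.4 (y) x 8 mm deep, upper 5 mm flared by 2.5 mm a side. Seated: module axes along nest axes, underside on the floor, plate 2 mm proud.
- line (a point): Point on the white line scribed across the sloping plate along the nest's x (x 34 to 103 mm) at nest y = 25 mm; this point is at nest x = 94, z = 8 mm, with the nest's axes. The plate's upper face is at nest z = 8 mm and spans nest x -50 to 104, y -125 to 75 mm.
- head (a joint): Contact head's slide (m) along the nest's +y, from 0 (parking end) to 0.125; leading edge on the line at 0.095. Starts at 0 to 0.025. Stays where left: friction about 2.5 N, no spring. Yellow block at nest x 40 to 90, z 9.5 to 32 mm, 50 mm long in y, its centre at nest y = -95 mm + joint value.
- head_edge (a point): Point on the head's leading (+y) edge, 25 mm in +y of the head's centre, at nest x = 94, z = 8 mm; coincides with line when the edge is on the line. The head's black tongue, 50 mm long in y, nest x 20 to 41, z 16 to 26 mm, passes over the seated module's strip; parked, it is clear of the pocket.
- tab (a point): Centre of the top of the red tab on the head: nest x = 64, z = 62 mm, at the head's centre in y. The tab, to push or hold, is 32 (x) x 12 (y) x 30 (z) mm, nest z 32 to 62 mm.
- tape: Bystander: loose roll of pale tape, ring of 76 mm outer diameter, 19 mm high. Origin: centre of the underside.
- multimeter: Bystander: loose black multimeter 140 (x) x 74 (y) x 34 mm, lying on the table. Origin: centre of the underside.
- bottle: Bystander: upright steel bottle, 70 mm diameter, 220 mm high. Origin: centre of the underside.
Mind the look-alikes: they are no part of the job. Several things look just like the part that bears nest: the one meant starts nearest to the robot's base.

How it is judged:
By the outcome, as a careful person would: the job done as asked, in the order asked, and still so for the second after the job is handed in, with the robot touching nothing.
It also fails if it takes over 51 s, if anything falls off the work surface, if the arm or the gripper's body presses on something with over 40 N, if the wrist force passes 120 N, or if a joint passes its speed limit or range.

## Working session

There is one attempt and no reset: what is moved stays moved. The work goes in short steps, Python scripts to look and compute and a tool call to move; the robot and the scene stay as the last step left them, time stands still between calls to the robot, and variables do not carry over. Pictures are saved under pics/ and viewed, at most 10 in all, crops included, and the job is handed in when it is done.

Besides the shell and the picture viewer there is one more tool, called as name(argument=value, ...) on one line, values as JSON. arm_command: Moves the arm, as the interface text tells. Its arguments: {"type":"object","properties":{"rows":{"type":"array"},"fingers":{"type":"number"},"grip_force":{"type":"number"}},"required":["rows"]}

```bash
ls; mkdir -p pics; python3 - <<'E'
from plant import sense, eyes, env
import cv2,pickle
s=sense();print(s, env.nose_length)
for n in("scene","top"):
    c=eyes.capture(n);pickle.dump(c,open(n+"0.pkl","wb"))
    cv2.imwrite(f"pics/{n}0.png",c["color"][:,:,::-1]);print(n,c["vfov"],c["cx"],c["cy"],c["rvec"],c["tvec"])
E
```

```text
pics
{'time_s': 0.0, 'joint_pos': array([ 1.54157595e+00,  3.85523698e-01,  6.60106029e-03, -5.07313277e-04,
       -1.19400665e+00, -2.58594725e-01]), 'joint_vel': array([ 0.00037284,  0.00042151,  0.00034474,  0.00046739, -0.00056431,
       -0.00156625]), 'tau': array([-1.37722282e-04, -3.90666890e+01,  1.87405497e+01,  4.22007009e+00,
        1.10024022e-02, -1.88079389e-04]), 'eef_pos': array([0.17723298, 0.59874098, 0.24046848]), 'ee_rot': array([ 1.08645398e-03,  9.89649151e-01, -1.43503885e-01, -1.12170636e-04]), 'contact_force': array([ 0.67924279,  0.48044013, -0.2341446 ]), 'moment': array([ 0.05460262,  0.03064624, -0.02709455]), 'gripper_force': 0.0, 'opening': 0.9997925738039518} 0.019
scene 55.83669050368556 327.36005057489587 202.2904531635289 [ 2.35706485  1.17535598 -0.34045955] [-0.24627349 -0.343025    1.79031913]
top 51.73452957378662 314.90491430494984 204.40574613073727 [ 2.0388253  -2.19082486  0.22068198] [-0.06716125  0.55447249  1.20362471]
```

View pics/scene0.png

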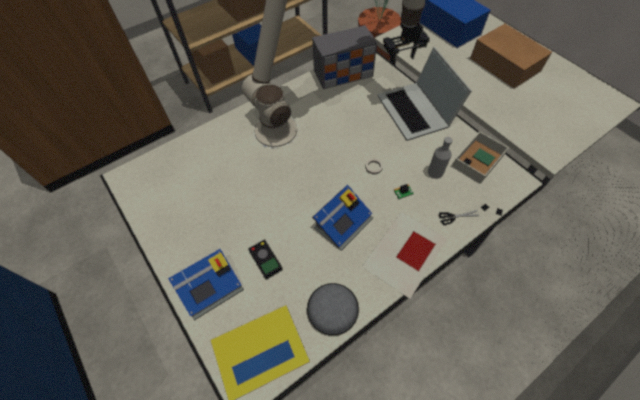

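View pics/top0.png

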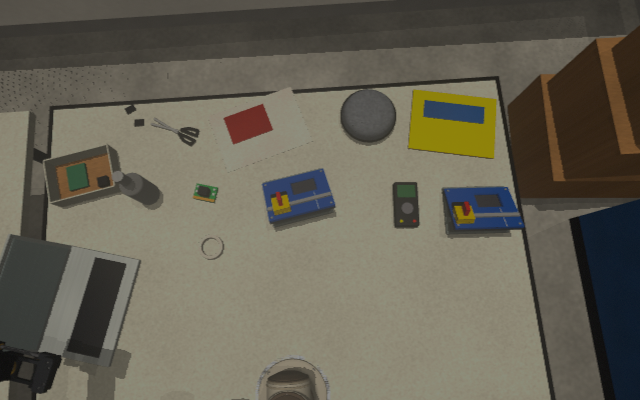

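```bash
cat > h.py <<'E'
import numpy as np,cv2,pickle
from scipy.spatial.transform import Rotation as R
from scipy.optimize import least_squares
def K(c):
    f=200/np.tan(np.radians(c["vfov"])/2);return np.array([[f,0,c["cx"]],[0,f,c["cy"]],[0,0,1.]])
def proj(c,P): return cv2.projectPoints(np.atleast_2d(np.asarray(P,float)),np.array(c["rvec"]),np.array(c["tvec"]),K(c),None)[0][:,0]
def ray(c,uv,z):
    M=R.from_rotvec(c["rvec"]).as_matrix();o=-M.T@c["tvec"]
    d=M.T@np.linalg.inv(K(c))@[uv[0],uv[1],1];return o+d*(z-o[2])/d[2]
def load(n): return pickle.load(open(n+".pkl","rb"))
def nestR(a,t=np.radians(28)):
    # a=0: nest x uphill = towards the robot (-X), y = -Y, z leaning away (+X)
    B=np.array([[-np.cos(t),0,np.sin(t)],[0,-1,0],[np.sin(t),0,np.cos(t)]])
    return R.from_euler('z',a).as_matrix()@B
E
python3 - <<'E'
from h import *
S=load("scene0");T=load("top0")
def crop(c,x,y,w,h,k): return cv2.resize(c["color"][y:y+h,x:x+w,::-1],None,fx=k,fy=k,interpolation=cv2.INTER_CUBIC)
a=crop(T,255,160,90,70,5);b=crop(T,185,170,70,70,5)
c=crop(S,305,175,80,80,5);d=crop(S,360,150,80,80,5)
im=np.zeros((560+200,800,3),np.uint8)
im=np.vstack([np.hstack([a[:300],b[:300]]),])
cv2.imwrite("pics/c1.png",im)
cv2.imwrite("pics/c2.png",np.hstack([c,d]))
print(proj(T,[[0,0,0],[.177,.599,.24]]),proj(S,[[0,0,0],[.177,.599,.24]]))
for n,c,uv,z in(("jig T",T,(298,197),.05),("jig S",S,(343,217),.05),("mod T",T,(206,193),.01),("mod S",S,(403,192),.01)):print(n,ray(c,uv,z))
E
```

```text
[[291.88868754 394.42400182]
 [ 34.51197414 359.63905508]] [[275.43972296 129.97260087]
 [402.45136106  56.15056721]]
jig T [ 0.57657645 -0.05654947  0.05      ]
jig S [ 0.58630005 -0.05450838  0.05      ]
mod T [0.61992853 0.23661516 0.01      ]
mod S [0.62700226 0.23611569 0.01      ]
```

View pics/c1.png

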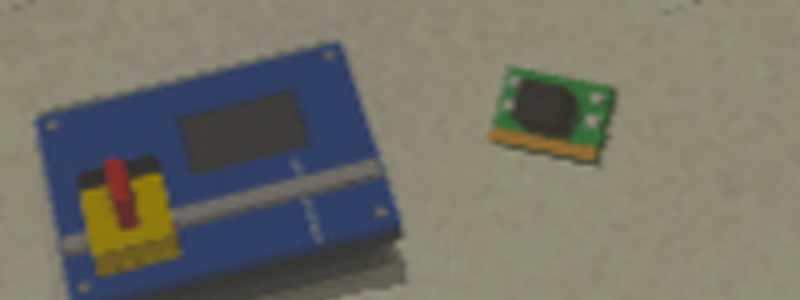

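View pics/c2.png

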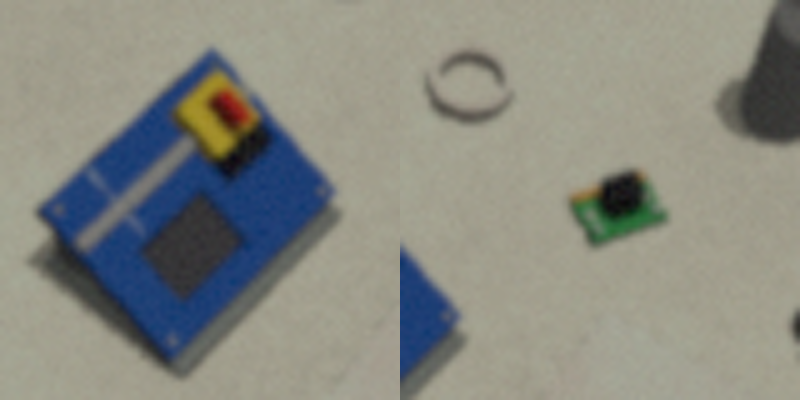

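```bash
cat > fit.py <<'E'
from h import *
S=load("scene0");T=load("top0")
o=lambda L,off:(np.array(L,float)+.5)/5-.5+off
def fit(Pt,ut,Ps,us,x0,fn):
    f=lambda p:np.r_[(proj(T,fn(p,Pt))-ut).ravel(),(proj(S,fn(p,Ps))-us).ravel()]
    r=least_squares(f,x0,loss='soft_l1');print(np.round(r.x,4),"\n",np.round(f(r.x).reshape(-1,2),1).tolist());return r.x
# jig
ut=o([(38,117),(341,42),(402,235),(178,118),(298,91),(308,147),(193,173)],(255,160))
Pt=np.array([(-50,-125,8),(-50,75,8),(104,75,8),(-26,-36,3),(-26,36,3),(26,36,3),(26,-36,3)])/1e3
us=o([(212,48),(40,212),(180,355),(335,190)],(305,175))
Ps=np.array([(104,-125,8),(104,75,8),(-50,75,8),(-50,-125,8)])/1e3
fn=lambda p,P:np.array([p[0],p[1],.047])+P@nestR(p[2]).T
fit(Pt,ut,Ps,us,[.6,-.06,.1],fn)
ut=o([(58,65),(166,90),(150,163),(40,140)],(185,170));Pt=np.array([(-25,-35,10),(-25,35,10),(25,35,10),(25,-35,10)])/1e3
us=o([(240,172),(170,198),(190,245),(267,217)],(360,150));Ps=np.array([(25,-35,10),(25,35,10),(-25,35,10),(-25,-35,10)])/1e3
fm=lambda p,P:np.array([p[0],p[1],0])+(P*[-1,-1,1])@R.from_euler('z',p[2]).as_matrix().T
fit(Pt,ut,Ps,us,[.62,.236,.1],fm)
E
python3 fit.py
```

```text
[ 0.6087 -0.0753  0.1789] 
 [[-0.8, 0.3], [0.0, 0.1], [-0.2, -2.5], [0.3, -0.3], [-1.5, -0.4], [0.2, 0.3], [0.3, 0.8], [0.1, -0.3], [-0.5, -0.8], [-2.1, 0.9], [0.3, 0.4]]
[ 0.6225  0.2389 -0.276 ] 
 [[0.5, 0.1], [0.0, -0.6], [-0.7, -0.3], [0.0, -0.0], [-0.2, -0.1], [-0.9, -0.3], [0.4, -0.4], [-0.1, 0.0]]
```

```bash
cat > ov.py <<'E'
from h import *
def ov(c,p,x,y,w,h,k,q=None):
    im=cv2.resize(c["color"][y:y+h,x:x+w,::-1],None,fx=k,fy=k,interpolation=cv2.INTER_CUBIC)
    im=np.clip(im*1.6,0,255).astype(np.uint8)
    def pl(P,col,cl=True):
        u=proj(c,np.array([p[0],p[1],.047])+np.array(P)/1e3@nestR(p[2]).T)
        cv2.polylines(im,[np.round(((u-[x,y]+.5)*k-.5)*8).astype(int)],cl,col,1,cv2.LINE_AA,3)
    pl([(-50,-125,8),(-50,75,8),(104,75,8),(104,-125,8)],(255,255,255))
    for z,e in((8,2.5),(0,0)):
        a,b=26.2+e,36.2+e; pl([(-a,-b,z),(-a,b,z),(a,b,z),(a,-b,z)],(0,255,0) if z else (0,255,255))
    pl([(34,25,8),(103,25,8)],(255,0,255),False)
    if q is not None:
        Y=-95+q*1e3; pl([(40,Y-25,32),(40,Y+25,32),(90,Y+25,32),(90,Y-25,32)],(255,255,0)); pl([(48,Y-6,62),(48,Y+6,62),(80,Y+6,62),(80,Y-6,62)],(255,0,255))
    return im
E
python3 - <<'E'
from ov import *
p=[.6087,-.0753,.1789]
a=ov(load("top0"),p,256,164,84,66,7,.012);b=ov(load("scene0"),p,308,180,68,70,6,.012)
im=np.zeros((600,800,3),np.uint8)
b=b[:420]; a=cv2.resize(a,None,fx=1,fy=1)
H=max(a.shape[0],b.shape[0]);pad=lambda m:np.vstack([m,np.zeros((H-m.shape[0],m.shape[1],3),np.uint8)])
im=np.hstack([pad(a),pad(b)]);print(im.shape)
cv2.imwrite("pics/o1.png",im[:,:1000])
E
python3 -c "
import cv2;im=cv2.imread('pics/o1.png')
a=im[:,:588];b=im[:,588:]
cv2.imwrite('pics/o1a.png',a)"
```

```text
(462, 996, 3)
```

View pics/o1a.png

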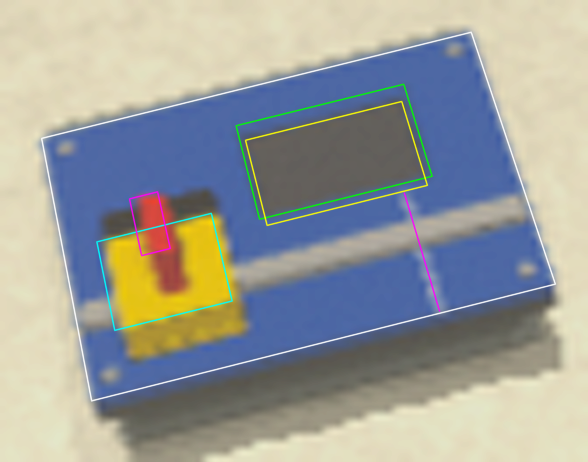

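```bash
python3 -c "
from ov import *
cv2.imwrite('pics/o1b.png',ov(load('scene0'),[.6087,-.0753,.1789],308,180,68,70,8,.012))"
```

```text
(no output)
```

View pics/o1b.png

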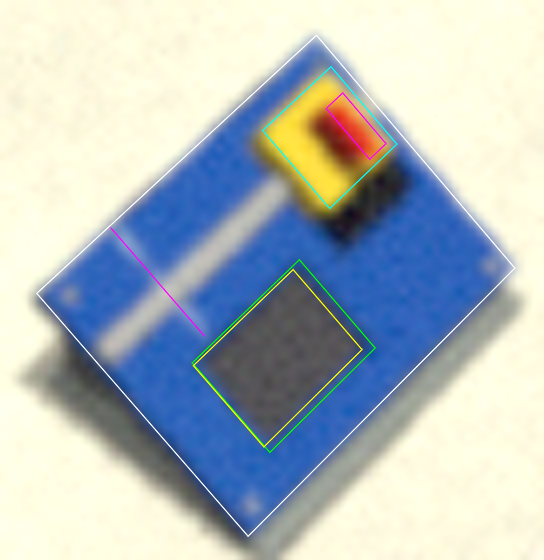

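```bash
cat > mv.py <<'E'
from h import *
from plant import sense
def pose():
    s=sense();q=s["ee_rot"];return np.array(s["eef_pos"]),R.from_quat([q[1],q[2],q[3],q[0]])
def rows(p1,R1,n,p0=None,R0=None):
    if p0 is None:p0,R0=pose()
    rv=(R0.inv()*R1).as_rotvec();out=[]
    for i in range(n):
        Ra=R0*R.from_rotvec(rv*i/n)
        out.append([round(float(v),4) for v in np.r_[Ra.inv().apply((p1-p0)/n),rv/n]])
    return out
def tool(x,y): return R.from_matrix(np.c_[x,y,np.cross(x,y)])
def modpose(px,py,a,z):
    M=R.from_euler('z',a).as_matrix();return np.array([px,py,z]),tool(M@[0,-1,0],M@[-1,0,0])
NP=np.array([.6087,-.0753,.047]);NA=.1789
def nest(x,y,z): return NP+nestR(NA)@(np.array([x,y,z])/1e3)
def nestgrip(): N=nestR(NA);return tool(N[:,1],N[:,0])
def st():
    s=sense();print("t",s["time_s"],"p",np.round(s["eef_pos"],4),"F",np.round(s["contact_force"],1),"j",np.round(s["joint_pos"],2),"op",s["opening"]*87,"gf",s["gripper_force"])
E
python3 - <<'E'
from mv import *
print(ray(load("top0"),(150,200),0))
p,Q=modpose(.6225,.2389,-.276,.2)
for r in rows(p,Q,16):print(r)
E
```

```text
[0.61236673 0.41880959 0.        ]
[0.0331, 0.0137, 0.0026, 0.0001, -0.0001, 0.0974]
[0.0342, 0.0104, 0.0026, 0.0001, -0.0001, 0.0974]
[0.0351, 0.007, 0.0026, 0.0001, -0.0001, 0.0974]
[0.0356, 0.0036, 0.0026, 0.0001, -0.0001, 0.0974]
[0.0358, 0.0001, 0.0025, 0.0001, -0.0001, 0.0974]
[0.0356, -0.0034, 0.0025, 0.0001, -0.0001, 0.0974]
[0.0351, -0.0069, 0.0025, 0.0001, -0.0001, 0.0974]
[0.0343, -0.0102, 0.0025, 0.0001, -0.0001, 0.0974]
[0.0331, -0.0135, 0.0025, 0.0001, -0.0001, 0.0974]
[0.0317, -0.0167, 0.0025, 0.0001, -0.0001, 0.0974]
[0.0299, -0.0197, 0.0025, 0.0001, -0.0001, 0.0974]
[0.0278, -0.0225, 0.0025, 0.0001, -0.0001, 0.0974]
[0.0255, -0.0251, 0.0025, 0.0001, -0.0001, 0.0974]
[0.0229, -0.0275, 0.0025, 0.0001, -0.0001, 0.0974]
[0.0202, -0.0296, 0.0025, 0.0001, -0.0001, 0.0974]
[0.0172, -0.0314, 0.0025, 0.0001, -0.0001, 0.0974]
```

arm_command(rows=[[0.033, 0.014, 0.0025, 0, 0, 0.0975], [0.034, 0.0105, 0.0025, 0, 0, 0.0975], [0.035, 0.007, 0.0025, 0, 0, 0.0975], [0.0355, 0.0035, 0.0025, 0, 0, 0.0975], [0.036, 0, 0.0025, 0, 0, 0.0975], [0.0355, -0.0035, 0.0025, 0, 0, 0.0975], [0.035, -0.007, 0.0025, 0, 0, 0.0975], [0.0345, -0.01, 0.0025, 0, 0, 0.0975], [0.033, -0.0135, 0.0025, 0, 0, 0.0975], [0.0315, -0.0165, 0.0025, 0, 0, 0.0975], [0.03, -0.0195, 0.0025, 0, 0, 0.0975], [0.028, -0.0225, 0.0025, 0, 0, 0.0975], [0.0255, -0.025, 0.0025, 0, 0, 0.0975], [0.023, -0.0275, 0.0025, 0, 0, 0.0975], [0.02, -0.0295, 0.0025, 0, 0, 0.0975], [0.017, -0.0315, 0.0025, 0, 0, 0.0975], [0, 0, 0, 0, 0, 0]], fingers=0.06)

```text
time_s: 2.22
eef_pos: [0.6227, 0.2372, 0.2]
ee_rot: [-0.001, -0.601, 0.799, 0.0]
contact_force: [-0.1, 0.4, -1.0]
opening: 0.689
gripper_force: 0.0
```

```bash
python3 - <<'E'
from mv import *
st()
p,Q=modpose(.6225,.2389,-.276,.033)
for r in rows(p,Q,5):print(r)
E
```

```text
t 2.225 p [0.6227 0.2372 0.2   ] F [-0.1  0.4 -1. ] j [ 0.61  0.48  0.06 -0.   -1.15 -0.89] op 59.90691803091062 gf 0.0
[-0.0004, 0.0001, 0.0334, 0.0003, -0.0003, -0.0009]
[-0.0004, 0.0001, 0.0334, 0.0003, -0.0003, -0.0009]
[-0.0003, 0.0001, 0.0334, 0.0003, -0.0003, -0.0009]
[-0.0003, 0.0001, 0.0334, 0.0003, -0.0003, -0.0009]
[-0.0003, 0.0001, 0.0334, 0.0003, -0.0003, -0.0009]
```

arm_command(rows=[[-0.0015, 0, 0.035, 0, 0, -0.004], [0, 0, 0.035, 0, 0, 0], [0, 0, 0.035, 0, 0, 0], [0, 0, 0.035, 0, 0, 0], [0, 0, 0.017, 0, 0, 0], [0, 0, 0.01, 0, 0, 0], [0, 0, 0, 0, 0, 0]])

```text
time_s: 3.1
eef_pos: [0.6222, 0.2408, 0.0347]
ee_rot: [0.0, -0.605, 0.797, -0.0]
contact_force: [0.3, -0.3, 0.9]
opening: 0.693
gripper_force: 0.0
```

```bash
python3 - <<'E'
from mv import *
from plant import eyes
st()
def up(c,x,y,w,h,k): return cv2.resize(c["color"][y:y+h,x:x+w,::-1],None,fx=k,fy=k,interpolation=cv2.INTER_CUBIC)
a=eyes.capture("scene");b=eyes.capture("top")
cv2.imwrite("pics/g.png",np.hstack([up(a,360,150,80,100,5),up(b,170,150,80,100,5)]))
E
```

```text
t 3.1 p [0.6222 0.2408 0.0347] F [ 0.3 -0.3  0.9] j [ 0.61  0.65 -0.11  0.   -0.82 -0.88] op 60.312563743240645 gf 0.0
```

View pics/g.png

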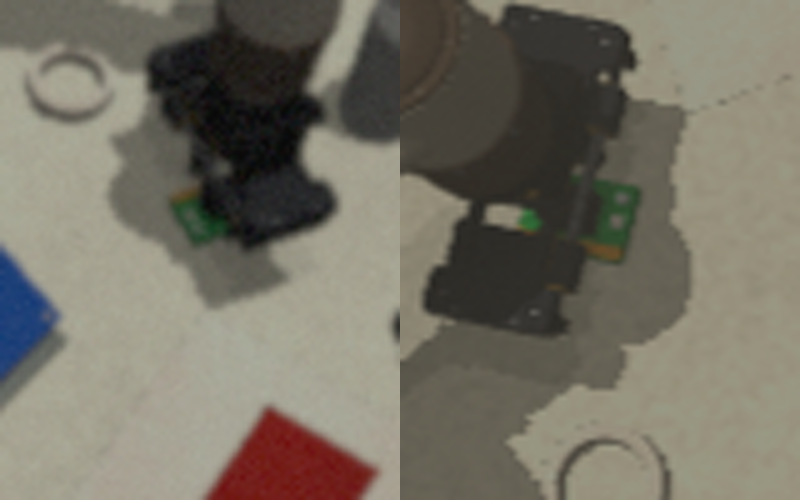

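arm_command(rows=[[0.0015, 0, 0.001, 0, 0, 0], [0, 0, 0, 0, 0, 0], [0, 0, 0, 0, 0, 0]])

```text
time_s: 3.58
eef_pos: [0.6219, 0.2391, 0.0339]
ee_rot: [0.0, -0.604, 0.797, -0.0]
contact_force: [-0.2, 0.7, 0.3]
opening: 0.688
gripper_force: 0.0
```

arm_command(rows=[[0, 0, 0, 0, 0, 0], [0, 0, 0, 0, 0, 0], [0, 0, 0, 0, 0, 0], [0, 0, 0, 0, 0, 0], [0, 0, 0, 0, 0, 0], [0, 0, 0, 0, 0, 0]], fingers=0, grip_force=25)

```text
time_s: 4.32
eef_pos: [0.6217, 0.2391, 0.0335]
ee_rot: [-0.0, -0.604, 0.797, 0.0]
contact_force: [0.1, 0.7, 0.2]
opening: 0.298
gripper_force: 25.0
```

arm_command(rows=[[0, 0, -0.01, 0, 0, 0], [0, 0, -0.03, 0, 0, 0], [0, 0, -0.04, 0, 0, 0], [0, 0, -0.04, 0, 0, 0], [0, 0, -0.04, 0, 0, 0], [0, 0, 0, 0, 0, 0], [0, 0, 0, 0, 0, 0]])

```text
time_s: 5.2
eef_pos: [0.621, 0.2388, 0.1929]
ee_rot: [-0.001, -0.604, 0.797, 0.0]
contact_force: [0.2, 1.0, -2.3]
opening: 0.298
gripper_force: 25.0
```

```bash
python3 - <<'E'
from mv import *
st()
for k in range(3): print(np.round(pose()[0],4))
h=31
for r in rows(nest(0,0,h+70),nestgrip(),14):print(r)
print(nest(0,0,h+70), nestgrip().as_quat())
E
```

```text
t 5.2 p [0.621  0.2388 0.1929] F [ 0.2  1.  -2.3] j [ 0.61  0.49  0.05 -0.   -1.13 -0.88] op 25.90748845760281 gf 24.999814555048943
[0.621  0.2388 0.1929]
[0.621  0.2388 0.1929]
[0.621  0.2388 0.1929]
[0.0204, -0.0083, 0.0041, -0.0342, 0.0079, -0.0317]
[0.0206, -0.0078, 0.0039, -0.0342, 0.0079, -0.0317]
[0.0208, -0.0072, 0.0038, -0.0342, 0.0079, -0.0317]
[0.021, -0.0067, 0.0038, -0.0342, 0.0079, -0.0317]
[0.0212, -0.0062, 0.0037, -0.0342, 0.0079, -0.0317]
[0.0213, -0.0056, 0.0037, -0.0342, 0.0079, -0.0317]
[0.0214, -0.0051, 0.0037, -0.0342, 0.0079, -0.0317]
[0.0216, -0.0045, 0.0037, -0.0342, 0.0079, -0.0317]
[0.0217, -0.004, 0.0037, -0.0342, 0.0079, -0.0317]
[0.0218, -0.0034, 0.0037, -0.0342, 0.0079, -0.0317]
[0.0218, -0.0028, 0.0038, -0.0342, 0.0079, -0.0317]
[0.0219, -0.0023, 0.0039, -0.0342, 0.0079, -0.0317]
[0.0219, -0.0017, 0.004, -0.0342, 0.0079, -0.0317]
[0.0219, -0.0012, 0.0041, -0.0342, 0.0079, -0.0317]
[ 0.65535986 -0.06686234  0.13617771] [ 0.74464974 -0.62206958 -0.15509937  0.18566203]
```

arm_command(rows=[[0.0204, -0.0083, 0.0041, -0.0342, 0.0079, -0.0317], [0.0206, -0.0078, 0.0039, -0.0342, 0.0079, -0.0317], [0.0208, -0.0072, 0.0038, -0.0342, 0.0079, -0.0317], [0.021, -0.0067, 0.0038, -0.0342, 0.0079, -0.0317], [0.0212, -0.0062, 0.0037, -0.0342, 0.0079, -0.0317], [0.0213, -0.0056, 0.0037, -0.0342, 0.0079, -0.0317], [0.0214, -0.0051, 0.0037, -0.0342, 0.0079, -0.0317], [0.0216, -0.0045, 0.0037, -0.0342, 0.0079, -0.0317], [0.0217, -0.004, 0.0037, -0.0342, 0.0079, -0.0317], [0.0218, -0.0034, 0.0037, -0.0342, 0.0079, -0.0317], [0.0218, -0.0028, 0.0038, -0.0342, 0.0079, -0.0317], [0.0219, -0.0023, 0.0039, -0.0342, 0.0079, -0.0317], [0.0219, -0.0017, 0.004, -0.0342, 0.0079, -0.0317], [0.0219, -0.0012, 0.0041, -0.0342, 0.0079, -0.0317], [0, 0, 0, 0, 0, 0], [0, 0, 0, 0, 0, 0]])

```text
time_s: 7.2
eef_pos: [0.6562, -0.0663, 0.1357]
ee_rot: [0.186, 0.745, -0.622, -0.155]
contact_force: [0.1, 0.3, -2.1]
opening: 0.297
gripper_force: 25.0
```

```bash
python3 - <<'E'
from mv import *
from plant import eyes
st()
p,Q=pose();N=nestR(NA);print("nest coords",np.round(N.T@(p-NP)*1e3,1),"rot err",(Q.inv()*nestgrip()).as_rotvec())
def ovm(c,x,y,w,h,k,P):
    im=np.clip(cv2.resize(c["color"][y:y+h,x:x+w,::-1],None,fx=k,fy=k,interpolation=cv2.INTER_CUBIC)*1.6,0,255).astype(np.uint8)
    u=proj(c,P);cv2.polylines(im,[np.round(((u-[x,y]+.5)*k-.5)*8).astype(int)],True,(255,255,255),1,cv2.LINE_AA,3);return im
M=Q.as_matrix();C=p+M[:,2]*.0235
P=[C+M[:,1]*a*.025+M[:,0]*b*.035 for a,b in((1,1),(1,-1),(-1,-1),(-1,1))]
a=eyes.capture("scene");b=eyes.capture("top");pickle.dump((a,b),open("h1.pkl","wb"))
def at(c):u=proj(c,[C])[0];return int(u[0])-32,int(u[1])-35
cv2.imwrite("pics/p.png",np.hstack([ovm(a,*at(a),64,70,6,P),ovm(b,*at(b),64,70,6,P)]))
print(at(a),at(b))
E
```

```text
t 7.2 p [ 0.6562 -0.0663  0.1357] F [ 0.1  0.3 -2.1] j [ 0.15  0.77  0.32  0.01 -1.62  0.03] op 25.84450552722514 gf 24.999704053625464
nest coords [ -1.   -0.4 101. ] rot err [ 6.80018436e-05 -2.80992406e-04  7.10586238e-04]
(318, 186) (267, 134)
```

View pics/p.png

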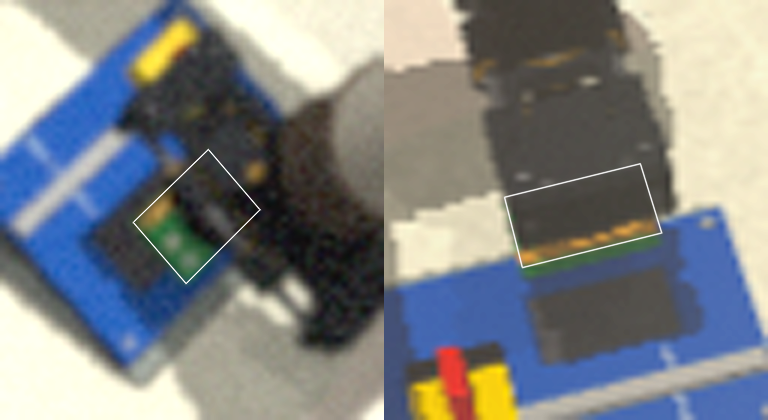

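arm_command(rows=[[0.0005, 0.001, 0.02, 0, 0, 0], [0, 0, 0.02, 0, 0, 0], [0, 0, 0.012, 0, 0, 0], [0, 0, 0.003, 0, 0, 0], [0, 0, 0.003, 0, 0, 0], [0, 0, 0, 0, 0, 0]])

```text
time_s: 8.05
eef_pos: [0.6294, -0.0721, 0.0864]
ee_rot: [0.185, 0.745, -0.622, -0.154]
contact_force: [0.1, 0.3, -1.5]
opening: 0.299
gripper_force: 25.0
```

```bash
cat >> mv.py <<'E'
def ns():
    p,Q=pose();N=nestR(NA);s=sense()
    print("t",round(s["time_s"],2),"nest",np.round(N.T@(p-NP)*1e3,1),"F nest",np.round(N.T@s["contact_force"],1),"M nest",np.round(N.T@s["moment"],2),"rot",np.round((Q.inv()*nestgrip()).as_rotvec(),4),"op",round(s["opening"]*87,1))
E
python3 -c "
from mv import *;ns()"
```

```text
t 8.05 nest [ 0.   0.6 44.6] F nest [-0.8 -0.2 -1.3] M nest [-0.05  1.27 -0.01] rot [-0.0023 -0.0009  0.0008] op 26.0
```

arm_command(rows=[[0, 0, 0.0015, 0, 0, 0], [0, 0, 0.0015, 0, 0, 0], [0, 0, 0.0015, 0, 0, 0], [0, 0, 0.0015, 0, 0, 0], [0, 0, 0, 0, 0, 0]])

```text
time_s: 8.68
eef_pos: [0.6262, -0.0727, 0.0806]
ee_rot: [0.185, 0.745, -0.622, -0.155]
contact_force: [-0.8, 0.3, -2.1]
opening: 0.296
gripper_force: 25.0
```

```bash
python3 -c "
from mv import *;ns()"
```

```text
t 8.68 nest [ 0.2  0.6 38. ] F nest [-0.3 -0.4 -2.2] M nest [-0.08  1.28  0.08] rot [-0.0011 -0.0007  0.0008] op 25.8
```

No contact yet, and the module is now inside the flare. Continue gently.

arm_command(rows=[[0, 0, 0.001, 0, 0, 0], [0, 0, 0.001, 0, 0, 0], [0, 0, 0, 0, 0, 0]])

```text
time_s: 9.05
eef_pos: [0.6253, -0.0729, 0.0789]
ee_rot: [0.185, 0.745, -0.622, -0.155]
contact_force: [0.4, -0.1, -1.1]
opening: 0.3
gripper_force: 25.0
```

```bash
python3 -c "
from mv import *;ns()"
```

```text
t 9.05 nest [ 0.2  0.6 36. ] F nest [-0.9  0.2 -0.8] M nest [-0.08  1.22  0.04] rot [-0.0012 -0.0007  0.0008] op 26.1
```

arm_command(rows=[[0, 0, 0.001, 0, 0, 0], [0, 0, 0.001, 0, 0, 0], [0, 0, 0, 0, 0, 0]])

```text
time_s: 9.43
eef_pos: [0.6243, -0.073, 0.0771]
ee_rot: [0.185, 0.745, -0.622, -0.155]
contact_force: [0.1, -0.1, -2.4]
opening: 0.294
gripper_force: 25.0
```

```bash
python3 -c "
from mv import *;ns()"
```

```text
t 9.43 nest [ 0.2  0.6 34. ] F nest [-1.2  0.1 -2.1] M nest [-0.06  1.25  0.02] rot [-0.0011 -0.0007  0.0008] op 25.6
```

arm_command(rows=[[0, 0, 0.0005, 0, 0, 0], [0, 0, 0.0005, 0, 0, 0], [0, 0, 0, 0, 0, 0]])

```text
time_s: 9.8
eef_pos: [0.6242, -0.0731, 0.0767]
ee_rot: [0.185, 0.745, -0.622, -0.154]
contact_force: [0.8, 1.6, 0.3]
opening: 0.298
gripper_force: 25.0
```

```bash
python3 -c "
from mv import *;ns()"
```

```text
t 9.8 nest [ 0.1  0.6 33.5] F nest [-0.8 -1.4  0.8] M nest [-0.11  1.11  0.04] rot [-0.0019 -0.001   0.0008] op 25.9
```

arm_command(rows=[[0, 0, 0.0005, 0, 0, 0], [0, 0, 0.0005, 0, 0, 0], [0, 0, 0, 0, 0, 0]])

```text
time_s: 10.18
eef_pos: [0.6242, -0.0731, 0.0766]
ee_rot: [0.185, 0.745, -0.622, -0.154]
contact_force: [1.8, 2.0, 5.8]
opening: 0.298
gripper_force: 25.0
```

```bash
python3 -c "
from mv import *;ns()"
```

```text
t 10.18 nest [ 0.1  0.6 33.5] F nest [ 0.8 -1.6  6.1] M nest [-0.53  0.63 -0.01] rot [-0.0029 -0.0016  0.0011] op 25.9
```

arm_command(rows=[[0.001, 0, -0.0005, 0, 0, 0], [0.001, 0, 0, 0, 0, 0], [0.0005, 0, 0, 0, 0, 0], [0, 0, 0, 0, 0, 0]])

```text
time_s: 10.68
eef_pos: [0.6248, -0.0748, 0.0765]
ee_rot: [0.184, 0.745, -0.622, -0.154]
contact_force: [2.0, 5.7, 5.8]
opening: 0.296
gripper_force: 25.0
```

```bash
python3 -c "
from mv import *;ns()"
```

```text
t 10.68 nest [-0.3  2.3 33.5] F nest [ 0.1 -5.3  6.6] M nest [-1.49  0.85 -0.04] rot [-0.0033 -0.0003  0.0014] op 25.8
```

arm_command(rows=[[-0.001, 0, 0, 0, 0, 0], [-0.001, 0, 0, 0, 0, 0], [-0.001, 0, 0, 0, 0, 0], [-0.001, 0, 0, 0, 0, 0], [-0.001, 0, 0, 0, 0, 0], [0, 0, 0, 0, 0, 0]])

```text
time_s: 11.42
eef_pos: [0.6243, -0.0723, 0.0765]
ee_rot: [0.185, 0.745, -0.622, -0.153]
contact_force: [4.6, -3.3, 3.9]
opening: 0.295
gripper_force: 25.0
```

```bash
python3 -c "
from mv import *;ns()"
```

```text
t 11.43 nest [-0.2 -0.2 33.5] F nest [-1.6  4.1  5.3] M nest [1.01 1.27 0.1 ] rot [-0.0034 -0.0031  0.0001] op 25.7
```

arm_command(rows=[[0.0015, 0, 0, 0, 0, 0], [0.0015, 0, 0, 0, 0, 0], [0, 0, 0.0005, 0, 0, 0], [0, 0, 0, 0, 0, 0]])

```text
time_s: 11.92
eef_pos: [0.6245, -0.0729, 0.0764]
ee_rot: [0.184, 0.745, -0.622, -0.154]
contact_force: [4.0, 5.2, 7.7]
opening: 0.298
gripper_force: 25.0
```

arm_command(rows=[[0, 0, 0, 0, 0, 0], [0, 0, 0, 0, 0, 0], [0, 0, 0, 0, 0, 0], [0, 0, 0, 0, 0, 0]], fingers=0.05)

```text
time_s: 12.42
eef_pos: [0.6232, -0.0739, 0.075]
ee_rot: [0.186, 0.745, -0.622, -0.155]
contact_force: [-1.0, 0.1, 0.8]
opening: 0.564
gripper_force: 0.0
```

```bash
python3 -c "
from mv import *;ns()"
```

```text
t 12.43 nest [ 0.3  1.2 31.5] F nest [ 1.3 -0.3  0.2] M nest [-0.12  1.05  0.02] rot [-0.0002 -0.0004  0.0005] op 49.0
```

arm_command(rows=[[0, 0, -0.005, 0, 0, 0], [0, 0, -0.015, 0, 0, 0], [0, 0, -0.03, 0, 0, 0], [0, 0, -0.04, 0, 0, 0], [0, 0, 0, 0, 0, 0]])

```text
time_s: 13.05
eef_pos: [0.6682, -0.066, 0.1592]
ee_rot: [0.182, 0.746, -0.622, -0.151]
contact_force: [-0.3, -0.8, -0.1]
opening: 0.57
gripper_force: 0.0
```

```bash
cat >> mv.py <<'E'
NP=NP+nestR(NA)@[0,.00105,0]
def tabgrip(): N=nestR(NA);return tool(-N[:,0],N[:,1])
E
python3 - <<'E'
from mv import *
ns()
p0,R0=pose()
for r in rows(nest(64,-83,125),tabgrip(),11):print(r)
from plant import eyes
a=eyes.capture("scene");b=eyes.capture("top");pickle.dump((a,b),open("h2.pkl","wb"))
E
```

```text
t 13.05 nest [ -0.4   0.3 127.3] F nest [ 0.4  0.7 -0.3] M nest [-0.04  1.02  0.03] rot [-0.0107 -0.0027  0.0007] op 49.6
[-0.0076, 0.0059, 0.0001, -0.0006, -0.001, -0.1427]
[-0.0083, 0.0047, 0.0001, -0.0006, -0.001, -0.1427]
[-0.0089, 0.0035, 0.0002, -0.0006, -0.001, -0.1427]
[-0.0093, 0.0022, 0.0002, -0.0006, -0.001, -0.1427]
[-0.0095, 0.0008, 0.0002, -0.0006, -0.001, -0.1427]
[-0.0096, -0.0005, 0.0002, -0.0006, -0.001, -0.1427]
[-0.0094, -0.0019, 0.0002, -0.0006, -0.001, -0.1427]
[-0.009, -0.0032, 0.0002, -0.0006, -0.001, -0.1427]
[-0.0085, -0.0045, 0.0002, -0.0006, -0.001, -0.1427]
[-0.0078, -0.0056, 0.0002, -0.0006, -0.001, -0.1427]
[-0.0069, -0.0067, 0.0002, -0.0006, -0.001, -0.1427]
```

arm_command(rows=[[-0.0076, 0.0059, 0, 0, 0, -0.1427], [-0.0083, 0.0047, 0, 0, 0, -0.1427], [-0.0089, 0.0035, 0, 0, 0, -0.1427], [-0.0093, 0.0022, 0, 0, 0, -0.1427], [-0.0095, 0.0008, 0, 0, 0, -0.1427], [-0.0096, -0.0005, 0, 0, 0, -0.1427], [-0.0094, -0.0019, 0, 0, 0, -0.1427], [-0.009, -0.0032, 0, 0, 0, -0.1427], [-0.0085, -0.0045, 0, 0, 0, -0.1427], [-0.0078, -0.0056, 0, 0, 0, -0.1427], [-0.0069, -0.0067, 0, 0, 0, -0.1427], [0, 0, 0, 0, 0, 0], [0, 0, 0, 0, 0, 0]])

```text
time_s: 14.78
eef_pos: [0.5939, 0.0055, 0.1847]
ee_rot: [0.022, 0.967, 0.086, -0.241]
contact_force: [-0.1, -0.1, 0.5]
opening: 0.573
gripper_force: 0.0
```

```bash
python3 - <<'E'
from mv import *
st();ns()
p0,R0=pose();print(np.round((R0.inv()*tabgrip()).as_rotvec(),3))
from ov import *
from plant import eyes
a=eyes.capture("scene");b=eyes.capture("top");pickle.dump((a,b),open("h3.pkl","wb"))
p=[NP[0],NP[1],NA]
cv2.imwrite("pics/q.png",np.hstack([ov(a,p,305,178,74,75,5,.012),ov(b,p,250,155,90,75,5,.012)]))
E
```

```text
t 14.775 p [0.5939 0.0055 0.1847] F [-0.1 -0.1  0.5] j [ 0.26  0.62  0.19 -0.04 -1.63  1.49] op 49.87421231240163 gf 0.0
t 14.78 nest [ 64.8 -83.2 121.5] F nest [0.4 0.1 0.4] M nest [-0.02  1.02 -0.07] rot [ 3.0000e-04 -8.0000e-04  1.5683e+00] op 49.9
[ 0.001 -0.    -0.003]
```

View pics/q.png

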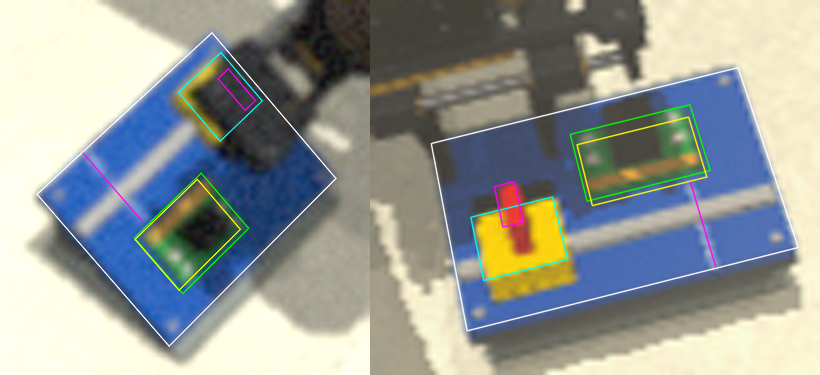

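arm_command(rows=[[0.0005, 0, 0.02, 0, 0, 0], [0, 0, 0.02, 0, 0, 0], [0, 0, 0.015, 0, 0, 0], [0, 0, 0.007, 0, 0, 0], [0, 0, 0.0035, 0, 0, 0], [0, 0, 0, 0, 0, 0], [0, 0, 0, 0, 0, 0]])

```text
time_s: 15.75
eef_pos: [0.5648, 0.0003, 0.1275]
ee_rot: [0.022, 0.967, 0.087, -0.24]
contact_force: [-0.6, 0.5, -0.7]
opening: 0.575
gripper_force: 0.0
```

arm_command(rows=[[0, 0, 0, 0, 0, 0], [0, 0, 0, 0, 0, 0], [0, 0, 0, 0, 0, 0], [0, 0, 0, 0, 0, 0], [0, 0, 0, 0, 0, 0], [0, 0, 0, 0, 0, 0]], fingers=0, grip_force=10)

```text
time_s: 16.5
eef_pos: [0.5644, 0.0002, 0.1271]
ee_rot: [0.022, 0.967, 0.087, -0.24]
contact_force: [-0.7, -1.0, -0.1]
opening: 0.137
gripper_force: 10.0
```

```bash
python3 -c "
from mv import *;ns()"
```

```text
t 16.5 nest [ 64.2 -83.2  56.5] F nest [ 0.7  0.9 -0.4] M nest [0.22 1.04 0.04] rot [-4.0000e-04 -1.8000e-03  1.5705e+00] op 11.9
```

arm_command(rows=[[0, 0.004, 0, 0, 0, 0], [0, 0.008, 0, 0, 0, 0], [0, 0.01, 0, 0, 0, 0], [0, 0.01, 0, 0, 0, 0], [0, 0.01, 0, 0, 0, 0], [0, 0.01, 0, 0, 0, 0], [0, 0.01, 0, 0, 0, 0], [0, 0.008, 0, 0, 0, 0], [0, 0.006, 0, 0, 0, 0], [0, 0.003, 0, 0, 0, 0], [0, 0, 0, 0, 0, 0], [0, 0, 0, 0, 0, 0]])

```text
time_s: 18.0
eef_pos: [0.5787, -0.0781, 0.1271]
ee_rot: [0.023, 0.967, 0.087, -0.24]
contact_force: [1.7, -1.2, -1.5]
opening: 0.136
gripper_force: 10.0
```

```bash
python3 -c "
from mv import *;ns()"
```

```text
t 18.0 nest [64.1 -3.7 56.6] F nest [-2.   1.5 -0.7] M nest [0.53 1.58 0.03] rot [ 2.0000e-04 -2.9000e-03  1.5702e+00] op 11.9
```

arm_command(rows=[[0, 0.0015, 0, 0, 0, 0], [0, 0.001, 0, 0, 0, 0], [0, 0.001, 0, 0, 0, 0], [0, 0, 0, 0, 0, 0], [0, 0, 0, 0, 0, 0]])

```text
time_s: 18.62
eef_pos: [0.5792, -0.0808, 0.1271]
ee_rot: [0.022, 0.967, 0.087, -0.24]
contact_force: [2.3, 3.7, 0.1]
opening: 0.137
gripper_force: 10.0
```

```bash
python3 - <<'E'
from mv import *
from plant import eyes
ns()
ps=[pose()[0]]
a=eyes.capture("scene");b=eyes.capture("top");pickle.dump((a,b),open("h4.pkl","wb"))
from ov import *
p=[NP[0],NP[1],NA];ns()
cv2.imwrite("pics/r.png",np.hstack([ov(a,p,305,190,50,60,8,.095),ov(b,p,290,175,50,60,8,.095)]))
E
```

```text
t 18.62 nest [64.1 -0.9 56.6] F nest [-2.6 -3.3  1.4] M nest [-0.74  1.61  0.05] rot [-9.0000e-04 -2.0000e-03  1.5706e+00] op 11.9
t 18.73 nest [64.1 -0.9 56.6] F nest [-2.5 -1.9  0.5] M nest [-0.7   1.65 -0.03] rot [-9.0000e-04 -2.0000e-03  1.5705e+00] op 11.6
```

View pics/r.png

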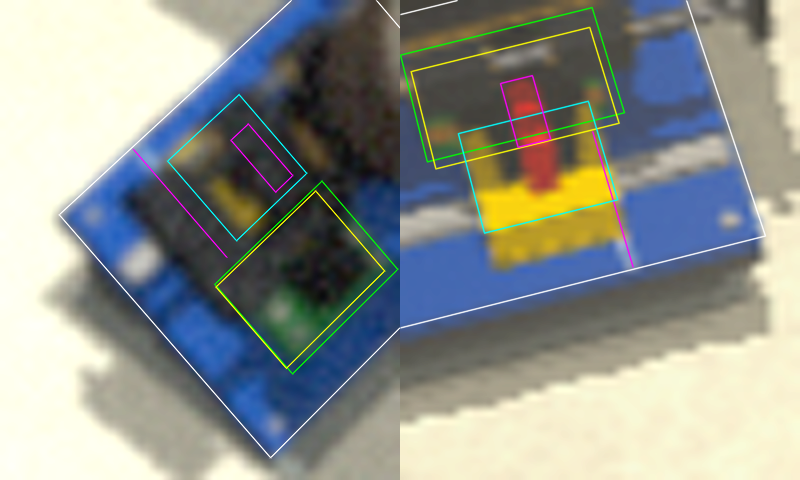

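arm_command(rows=[[0, 0.0008, 0, 0, 0, 0], [0, 0, 0, 0, 0, 0], [0, 0, 0, 0, 0, 0], [0, 0, 0, 0, 0, 0]])

```text
time_s: 19.23
eef_pos: [0.5793, -0.0818, 0.1271]
ee_rot: [0.022, 0.967, 0.087, -0.24]
contact_force: [2.7, 2.5, -1.2]
opening: 0.134
gripper_force: 10.0
```

```bash
cat > lin.py <<'E'
from mv import *
def prof(c,xs,zs,ys):
    g=np.array([[nest(x,y,z) for y in ys] for x in xs for z in zs]);sh=g.shape[:2]
    u=proj(c,g.reshape(-1,3)).reshape(*sh,2).astype(np.float32)
    return cv2.remap(c["color"].astype(np.float32),u[...,0],u[...,1],cv2.INTER_LINEAR).mean(0)
def line(c,xs=np.linspace(93,101,9)):
    ys=np.arange(15,35.1,.5);p=prof(c,xs,[8],ys)[:,0];b=np.clip(p-np.median(p)-3,0,None);return (ys*b).sum()/b.sum(),p.max()-np.median(p)
def edge(c,lo,hi):
    ys=np.arange(lo,hi,.5);p=prof(c,[90],np.linspace(13,28,6),ys);f=p[:,0]-p[:,2]  # yellow: R-B high
    h=(np.percentile(f,95)+np.percentile(f,5))/2;i=np.where((f[:-1]>h)&(f[1:]<=h))[0];return [round(ys[k]+.5*(f[k]-h)/(f[k]-f[k+1]),2) for k in i]
E
python3 - <<'E'
from lin import *
from plant import eyes
ns()
for n in("h2","h3","h4"):
    a,b=pickle.load(open(n+".pkl","rb"));print(n,"top",line(b),"scene",line(a))
a,b=pickle.load(open("h3.pkl","rb"));print("edge parked (expect -83.2+25=-58.2)",edge(b,-85,-40))
b=eyes.capture("top");pickle.dump(b,open("h5.pkl","wb"));print("edge now",edge(b,0,50),line(b,np.linspace(95,101,7)))
E
```

```text
t 19.23 nest [64.1  0.1 56.6] F nest [-3.3 -2.   0.4] M nest [-0.52  1.81 -0.02] rot [-7.0000e-04 -2.0000e-03  1.5704e+00] op 11.7
h2 top (np.float64(24.185824570371647), np.float32(30.847878)) scene (np.float64(22.61135981759067), np.float32(17.564781))
h3 top (np.float64(24.187457835692626), np.float32(30.362846)) scene (np.float64(22.792807664762343), np.float32(16.194115))
h4 top (np.float64(24.213108324967422), np.float32(31.222878)) scene (np.float64(22.875078520984314), np.float32(16.623154))
edge parked (expect -83.2+25=-58.2) [np.float64(-55.81)]
edge now [np.float64(26.35)] (np.float64(24.376187919140524), np.float32(29.670757))
```

```bash
cat > yaw.py <<'E'
from lin import *
def step(c,axis,at,lo,hi):
    t=np.arange(lo,hi,.5)
    g=np.array([nest(at,s,8) if axis=='y' else nest(s,at,8) for s in t]);u=proj(c,g).astype(np.float32)[None]
    p=cv2.remap(c["color"].astype(np.float32),u[...,0],u[...,1],cv2.INTER_LINEAR)[0];f=p[:,2]-p[:,0]
    h=(f.max()+f.min())/2;i=np.where(np.diff(np.sign(f-h)))[0];k=i[0];return t[k]+.5*(f[k]-h)/(f[k]-f[k+1])
S,T=load("scene0"),load("top0");a,b=pickle.load(open("h2.pkl","rb"))
for n,c in(("top",T),("scene",S)):
    for e,(lo,hi) in(("y75",(60,90)),("y-125",(-140,-110))):
        X=np.arange(-40,95,5.);Y=np.array([step(c,'y',x,lo,hi) for x in X]);m=abs(Y-np.median(Y))<3
        k=np.polyfit(X[m],Y[m],1);print(n,e,"slope",k[0].round(4),"at x=0",k[1].round(2),"n",m.sum())
    Y=np.arange(-115,70,5.);X=np.array([step(c,'x',y,-62,-38) for y in Y]);m=abs(X-np.median(X))<3;k=np.polyfit(Y[m],X[m],1);print(n,"x-50 slope",k[0].round(4),k[1].round(2),m.sum())
    for x0,x1 in((36,46),(74,84),(92,102)):print(n,"line",x0,[round(float(v),2) for v in line(c,np.linspace(x0,x1,11))])
E
python3 yaw.py
```

```text
top y75 slope 0.0049 at x=0 73.84 n 24
top y-125 slope -0.0024 at x=0 -125.9 n 27
top x-50 slope -0.0015 -51.29 37
top line 36 [24.13, 24.67]
top line 74 [24.17, 26.1]
top line 92 [24.14, 27.49]
scene y75 slope -0.0042 at x=0 75.14 n 25
scene y-125 slope -0.0135 at x=0 -125.76 n 16
scene x-50 slope -0.0087 -50.7 37
scene line 36 [22.42, 17.76]
scene line 74 [22.69, 15.63]
scene line 92 [22.82, 17.27]
```

```bash
cat > ed.py <<'E'
from lin import *
def both(c,yc,x=90,zs=(12,16,20,24,28)):
    out=[]
    for z in zs:
        ys=np.arange(yc-40,yc+40,.5);p=prof(c,[x],[z],ys);f=p[:,0]-p[:,2]
        h=(np.percentile(f,90)+np.percentile(f,10))/2;i=np.where(np.diff(np.sign(f-h)))[0]
        e=[ys[k]+.5*(f[k]-h)/(f[k]-f[k+1]) for k in i];out.append((round(e[0],1),round(e[-1],1),round((e[0]+e[-1])/2,2)))
    return out
if __name__=="__main__":
    for n,c,y in(("parked top0",load("top0"),-83),("parked h3",pickle.load(open("h3.pkl","rb"))[1],-83),("h4",pickle.load(open("h4.pkl","rb"))[1],-1),("now",load("h5"),0)):print(n,both(c,y))
E
python3 ed.py
```

```text
parked top0 [(np.float64(-105.9), np.float64(-56.4), np.float64(-81.14)), (np.float64(-106.4), np.float64(-56.0), np.float64(-81.22)), (np.float64(-106.0), np.float64(-56.0), np.float64(-81.0)), (np.float64(-105.9), np.float64(-55.4), np.float64(-80.67)), (np.float64(-105.9), np.float64(-55.2), np.float64(-80.57))]
parked h3 [(np.float64(-105.9), np.float64(-56.4), np.float64(-81.13)), (np.float64(-106.3), np.float64(-56.1), np.float64(-81.21)), (np.float64(-105.9), np.float64(-56.0), np.float64(-80.98)), (np.float64(-105.8), np.float64(-55.5), np.float64(-80.63)), (np.float64(-105.8), np.float64(-55.3), np.float64(-80.6))]
h4 [(np.float64(-24.1), np.float64(26.1), np.float64(1.0)), (np.float64(-24.0), np.float64(25.2), np.float64(0.62)), (np.float64(-24.2), np.float64(25.3), np.float64(0.56)), (np.float64(-24.5), np.float64(25.6), np.float64(0.54)), (np.float64(-24.4), np.float64(25.1), np.float64(0.36))]
now [(np.float64(-22.7), np.float64(27.0), np.float64(2.14)), (np.float64(-22.9), np.float64(26.3), np.float64(1.7)), (np.float64(-23.5), np.float64(26.3), np.float64(1.39)), (np.float64(-23.8), np.float64(26.3), np.float64(1.26)), (np.float64(-23.8), np.float64(26.3), np.float64(1.22))]
```

arm_command(rows=[[0, -0.0015, 0, 0, 0, 0], [0, -0.0015, 0, 0, 0, 0], [0, 0, 0, 0, 0, 0], [0, 0, 0, 0, 0, 0], [0, 0, 0, 0, 0, 0]])

```text
time_s: 19.9
eef_pos: [0.5788, -0.0788, 0.1271]
ee_rot: [0.022, 0.967, 0.087, -0.24]
contact_force: [3.6, -3.0, -2.6]
opening: 0.138
gripper_force: 10.0
```

```bash
python3 - <<'E'
from ed import *
from plant import eyes
ns();b=eyes.capture("top");r=both(b,-1);print([tuple(map(float,v)) for v in r]);print(line(b,np.linspace(95,101,7)))
E
```

```text
t 19.9 nest [64.2 -2.9 56.6] F nest [-3.9  3.6 -0.9] M nest [ 0.77  2.23 -0.01] rot [-6.0000e-04 -2.0000e-03  1.5704e+00] op 12.0
[(-26.5, 24.6, -0.93), (-26.1, 23.8, -1.15), (-26.3, 23.8, -1.26), (-26.6, 23.5, -1.51), (-26.5, 23.6, -1.41)]
(np.float64(24.296893981075403), np.float32(29.475449))
```

arm_command(rows=[[0, 0.0006, 0, 0, 0, 0], [0, 0, 0, 0, 0, 0], [0, 0, 0, 0, 0, 0]])

```text
time_s: 20.32
eef_pos: [0.5788, -0.0789, 0.1271]
ee_rot: [0.022, 0.967, 0.087, -0.24]
contact_force: [3.1, 1.0, -1.0]
opening: 0.137
gripper_force: 10.0
```

arm_command(rows=[[0, 0, 0, 0, 0, 0], [0, 0, 0, 0, 0, 0], [0, 0, 0, 0, 0, 0], [0, 0, 0, 0, 0, 0]], fingers=0.035)

```text
time_s: 20.82
eef_pos: [0.5785, -0.0794, 0.1272]
ee_rot: [0.022, 0.967, 0.087, -0.241]
contact_force: [-0.5, -0.1, -0.2]
opening: 0.39
gripper_force: 0.0
```

arm_command(rows=[[0, 0, -0.005, 0, 0, 0], [0, 0, -0.015, 0, 0, 0], [0, 0, -0.03, 0, 0, 0], [0, 0, -0.05, 0, 0, 0], [0, 0, -0.05, 0, 0, 0], [0, 0, -0.05, 0, 0, 0], [0, 0, 0, 0, 0, 0], [0, 0, 0, 0, 0, 0]])

```text
time_s: 21.82
eef_pos: [0.6708, -0.0624, 0.3036]
ee_rot: [0.022, 0.967, 0.087, -0.24]
contact_force: [-0.0, 0.2, -0.4]
opening: 0.403
gripper_force: 0.0
```

```bash
python3 - <<'E'
from ed import *
from plant import eyes
ns();a=eyes.capture("scene");b=eyes.capture("top");pickle.dump((a,b),open("h6.pkl","wb"));r=both(b,-1);print([tuple(map(float,v)) for v in r]);print(line(b,np.linspace(95,101,7)),line(a,np.linspace(93,101,9)))
# scene: yellow edge on the head's top face and leading-face foot
for x,z in((50,32),(60,32),(85,32)):
    ys=np.arange(-40,45,1.);p=prof(a,[x],[z],ys);f=p[:,0]-p[:,2];print(x,z,np.round(f[::3]).astype(int).tolist())
E
```

```text
t 21.82 nest [ 64.5  -2.7 256.4] F nest [-0.2 -0.2 -0.4] M nest [-0.    0.97  0.03] rot [-7.0000e-04 -1.1000e-03  1.5708e+00] op 35.1
[(-26.5, 24.6, -0.93), (-26.1, 23.9, -1.14), (-26.3, 23.8, -1.25), (-26.5, 23.6, -1.45), (-26.4, 23.6, -1.36)]
(np.float64(24.337581240023507), np.float32(29.587612)) (np.float64(22.610254721284676), np.float32(15.228081))
50 32 [-33, -52, -53, -29, 23, 76, 107, 120, 119, 114, 104, 85, 70, 67, 82, 102, 116, 124, 125, 123, 113, 91, 58, 22, -18, -50, -78, -85, -88]
60 32 [-8, -7, -1, 15, 49, 84, 111, 120, 123, 118, 105, 85, 70, 70, 88, 109, 120, 124, 124, 122, 108, 85, 50, 18, 3, -5, -6, -9, -7]
85 32 [-91, -91, -81, -45, 5, 58, 90, 107, 116, 118, 116, 119, 116, 119, 116, 118, 117, 118, 115, 109, 101, 82, 50, 12, -25, -55, -77, -88, -92]
```

```bash
python3 -c "
from plant import env
print(env.finish_job())"
```

```text
the job is handed in; nothing more can be done
None
```

The job is handed in at about 22 s: the module is seated in the pocket with its brass strip uphill and released. The contact head's leading edge is on the white line to within about 0.5 mm by camera, and the hand is clear; the bystanders were not approached, but I did not re-check them by camera at the end.

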